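# Fit the spacer into the plate holder that takes it and hold it pressed flush

### The arm

A 6-joint arm with a two-finger parallel gripper is mounted at the origin on a cart in front of the work surface, level with it; the furniture and walls round the work are solid. World frame = base frame: x ahead of the robot, y to its left, z up, the work surface at z = 0. Lengths are in m, angles in rad, forces in N, time in s.
With the tool pointing down it reaches from about 0.225 to 0.875 m from the base axis. Payload 3.4 kg.
Tool frame: the origin (TCP) lies between the finger pads; the fingertips stand 11 mm ahead of it and the grasp point (between the pads) lies 8 mm behind it; z points along the fingers, y is the direction in which the jaws open and shut (so a half turn about z gives the same grasp; the last joint's range is limited). The gripper opens to 85 mm and grips with 20 to 120 N. Pads are 22 mm wide; open, the fingers measure 114 mm over their backs; the gripper's body (76 mm by 85 mm) begins 54 mm behind the grasp point. The pads swing forward as they close: fully open they stand 13 mm farther back than shut.
Start: joints at [-1.296, 0.276, 1.505, -0, 1.361, -0.121], TCP at [0.222, -0.531, 0.242] pointing down, gripper open.
Joint ranges: [-2.89, 2.89], [-0.75, 2.08], [0.22, 2.7], [-1.18, 4.32], [0.11, 2.71], [-2.7, 2.7]. Speed limits (rad/s): [2.57, 2.57, 3.14, 3.14, 3.14, 3.14].

### API

Orientations are given as a unit quaternion [w, x, y, z].
In Python, from rig import manip gives the robot as it stands. The module is installed in compiled form; this text tells all that it offers.
- The arm moves only by the tool move_arm, never from a script. Its argument "series" is a list that holds one entry, the list of rows, each a list of 7 numbers: the shift along the world's x, y, z in m, then the turn, a rotation vector about the world's x, y, z in rad, then the finger opening in m, from 0 to 0.0854. A call has 1 to 20 rows; each row shifts and turns the commanded pose from where the row before left it; what a row does not reach is not made up. A row lasts 1/12 s, in which the tool goes at most 41.7 mm and 7.16 degrees, less where a joint would pass 70% of its speed; a pose out of reach is approached as far as the arm can. A call with a gripper value outside its range is refused whole. The fingers move at their own pace and stop on an object; "newtons" is the grip in N (left out, the last holds). Time passes only in rows, so rows that do not move let the fingers close. It gives the time, the measured TCP pose, the force and the opening at its end, in the units of the state.
- manip.get_state(): the state, without advancing time (a new reading comes with each control period).
- manip.get_image(name): name is "scene" or "top"; returns a dict with "color" (480x640x3 uint8, red, green, blue), "fx", "fy", "cx", "cy" (pixels), "k1" (the pictures are not rectified: a ray, as slopes to the right and down, at radius r is drawn at 1 + k1 r^2 times it, then the intrinsics apply), "R" (3x3) and "t" (3): a world point X has camera coordinates R X + t. Camera axes: x right, y down, z forward; pixel columns grow to the right and rows downward; lengths in m; the calibration is good to about 2 mm. A picture is of the moment at which its call begins. There is no depth.
- manip.sign_off(): hands the job in, once; it reports no verdict.
The state is a dict: "clock": time; "qpos": joint angles; "qd": joint speeds; "effort": joint torques, N m; "position": TCP position; "ee_rot": TCP orientation; "contact_force": force on the tool from outside, world axes, zero at the start; "moment": the same for the moment, N m; "width": finger opening in m.
Only numpy, scipy, OpenCV 4.12 (cv2) and the standard library are available. Lean on these libraries where they do the work, as an engineer would, in place of code of your own. Each camera call takes 0.05 s, during which the arm holds its last target.

### The job

Two plate-capacitor holders stand on the trolley. Lift the white spacer slab out of its wooden rack and stand it upright, down on the floor, in the gap of the one holder whose plates are far enough apart for it, its sides in line with the sides of the plates, and let go of it. Then push that holder's sliding plate by its push pad until the spacer is clamped flush between the two plates, and finish while still holding it firmly pressed (a spring drives the plate back if you let go), without ramming it; leave the other holder's plate and the things around alone.

Things in the scene. Friction and masses are not known exactly. Their poses are not given: they have to be found in the camera images.
- wide_holder: plate holder with the wide gap: 26 mm between its aluminium plates at rest (the spacer fits). Wooden base 150 x 76 x 12 mm, fixed. Origin: centre of its underside; x along it from the push-pad end to the fixed plate (roughly away from the robot), z up. Fixed plate's inner face at x = +55 mm; plates 60 mm wide (y), 6 mm thick, tops 65 mm above the trolley. Gap floor z = 12 mm.
- narrow_holder: plate holder of the same build, whose gap is only 9 mm at rest (the spacer does not fit). Wooden base 150 x 76 x 12 mm, fixed. Origin: centre of its underside; x along it from the push-pad end to the fixed plate (roughly away from the robot), z up. Fixed plate's inner face at x = +55 mm; plates 60 mm wide (y), 6 mm thick, tops 65 mm above the trolley. Gap floor z = 12 mm.
- wide_holder_plate (a joint): travel of the sliding plate (m): 0 = at rest (gap fully open), grows as the plate is pushed towards the fixed plate; a spring pushes it back with about 2 N at rest plus 0.1 N per mm. With the spacer clamped flush it reads about 0.012; end stop 0.020.
- narrow_holder_plate (a joint): travel of the sliding plate (m): 0 = at rest (gap fully open), grows as the plate is pushed towards the fixed plate; a spring pushes it back with about 2 N at rest plus 0.1 N per mm. End stop 0.007. To be left alone.
- wide_holder_pad (a point): wide holder: centre of the outer face of the black push pad (50 mm wide, 48 mm high, 16 to 64 mm above the trolley, facing the holder's -x), on two rods 91 mm behind the sliding plate's front face; push it along the holder's +x. A black guide block 44 mm high stands between pad and plate.
- wide_holder_gap (a point): centre of the wide gap at rest, on its floor (12 mm above the trolley top, 42 mm from the holder's origin along its +x). Axes as the holder's.
- rack: wooden rack block 60 x 92 x 21 mm, fixed, with a slot 17 x 63.6 mm (thin along the rack's x) whose floor is 8 mm above the trolley top. Origin: centre of its underside.
- spacer_tab (a point): centre of the spacer's grip tab. White plastic slab, loose, 0.06 to 0.13 kg, upright in the rack: lower part 14 mm thick (x) x 60 mm wide (y) x 56 mm high, on it a tab 14 mm thick x 28 mm wide up to 106 mm above the foot. This point is 81 mm above the foot; seated in the gap, 93 mm above the trolley. Grip the tab across its thickness.
- mug: white mug, 78 mm across, 101 mm high, loose; origin at the centre of its underside. Bystander.
- spare_clamp: metal laboratory cross clamp, 66 mm high, loose; origin on its underside. Bystander.
- tape_roll: black roll of tape lying flat, 62 mm across, 19 mm high; origin at the centre of its underside. Bystander.
- terminal_block: small white screw-terminal block, 16 x 48 x 17 mm; origin at the centre of its underside. Bystander.
- spacer: the spacer slab itself (see the tab); origin at the centre of its foot, z up, x across its 14 mm thickness
Mind the look-alikes: they are no part of the job. There is more than one size of the spacer; the job needs the smallest.

How it is judged:
By the outcome, as a careful person would: the job done as asked, in the order asked, and still so for the second after the job is handed in, while the arm keeps its last pose, push and grip.
It also fails if it takes over 53 s, if anything falls off the work surface, if the arm or the gripper's body presses on something with over 40 N, if the wrist force passes 120 N, or if a joint passes its speed limit or range.

## Working session

There is one attempt and no reset: what is moved stays moved. The work goes in short steps, Python scripts to look and compute and a tool call to move; the robot and the scene stay as the last step left them, time stands still between calls to the robot, and variables do not carry over. Pictures are saved under pics/ and viewed, and the job is handed in when it is done.

Besides the shell and the picture viewer there is one more tool, called as a command line: name --argument value ..., lists and objects as JSON in quotes. move_arm: Moves the arm, as the interface text tells. Its arguments: {"type":"object","properties":{"series":{"type":"array"},"newtons":{"type":"number"}},"required":["series"]}

```bash
mkdir -p pics
cat > h.py <<'E'
import numpy as np, cv2
from rig import manip
def grab(n,fn=None):
    d=manip.get_image(n)
    if fn: cv2.imwrite('pics/'+fn,cv2.cvtColor(d['color'],cv2.COLOR_RGB2BGR))
    return d
def ray(d,u,v):
    K=np.array([[d['fx'],0,d['cx']],[0,d['fy'],d['cy']],[0,0,1]],float)
    p=cv2.undistortPoints(np.array([[[u,v]]],float),K,np.array([d['k1'],0,0,0,0.]),None)if 0 else None
    x=(u-d['cx'])/d['fx'];y=(v-d['cy'])/d['fy'];a,b=x,y
    for _ in range(50):
        s=1+d['k1']*(a*a+b*b);a,b=x/s,y/s
    R=np.array(d['R']);t=np.array(d['t'])
    return -R.T@t, R.T@np.array([a,b,1.])
def onz(d,u,v,z):
    c,r=ray(d,u,v);return c+r*(z-c[2])/r[2]
def proj(d,X):
    p=np.array(d['R'])@np.array(X)+np.array(d['t']);a,b=p[0]/p[2],p[1]/p[2];s=1+d['k1']*(a*a+b*b)
    return np.array([d['fx']*a*s+d['cx'],d['fy']*b*s+d['cy']])
E
python3 - <<'E'
from h import *
import pickle
o={}
for n in('scene','top'):
    d=grab(n,n+'0.png');o[n]=d
    print(n,d['fx'],d['cx'],d['cy'],d['k1'],-np.array(d['R']).T@d['t'],np.round(d['R'],3).tolist())
pickle.dump(o,open('o0.pkl','wb'))
print(manip.get_state())
E
```

```text
scene 577.7402825668033 327.5656343182006 232.23500575236443 -0.08312997999987938 [ 0.07383168 -1.0801293   0.98439351] [[0.871, -0.491, -0.014], [-0.358, -0.614, -0.703], [0.337, 0.617, -0.711]]
top 529.9084765741684 320.9871547656485 238.03049137638257 -0.08971481689133974 [ 0.37132913 -0.31925826  1.00670878] [[0.007, -1.0, -0.027], [-0.992, -0.003, -0.129], [0.128, 0.027, -0.991]]
{'clock': 0.1, 'qpos': array([-1.29597484e+00,  2.76534627e-01,  1.50601305e+00,  1.65348771e-06,
        1.36072180e+00, -1.20980769e-01]), 'qd': array([ 0.00116205, -0.00062805, -0.00098947, -0.00010755, -0.00011004,
       -0.00075016]), 'effort': array([ 2.70399214e-03, -4.17695582e+01, -2.46405190e+01,  7.22912273e-05,
        5.80936219e-03, -9.98666025e-06]), 'position': array([ 0.22156966, -0.53009423,  0.24152198]), 'ee_rot': array([-8.35992402e-04,  9.80481090e-01,  1.96611621e-01, -6.36211396e-05]), 'contact_force': array([-0.98084109, -0.06821531, -0.14937845]), 'moment': array([ 0.00673903, -0.03366124,  0.00884788]), 'width': 0.08560141215701636}
```

View pics/scene0.png

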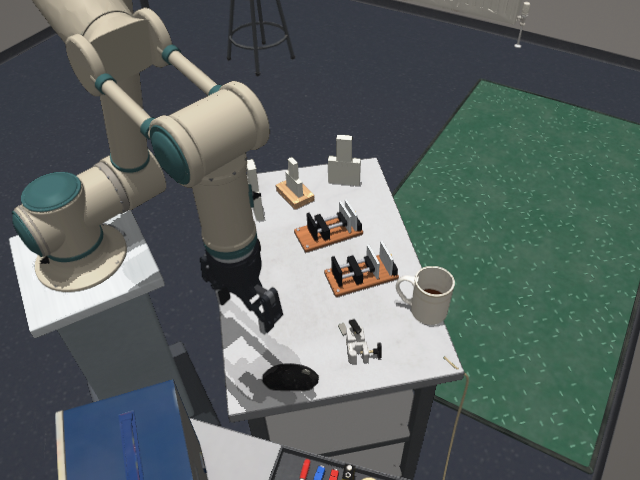

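View pics/top0.png

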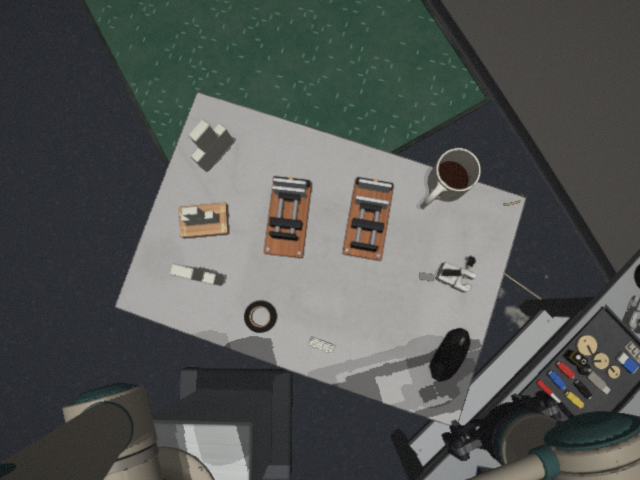

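The slabs that could be taken for the spacer, in top pixels: (203,217) in the wooden rack, (210,145) a larger loose one, (197,274) another standing free. The holders are at (288,217) with a narrow gap and (369,219) with a wide gap. By the description I choose the racked slab and the holder at (369,219), and I'll check both in a crop.

Run:
```python
import cv2
a=cv2.imread('pics/top0.png');b=cv2.imread('pics/scene0.png')
cv2.imwrite('pics/c1.png',cv2.resize(a[110:290,160:410],None,fx=3.2,fy=3.2,interpolation=cv2.INTER_CUBIC))
cv2.imwrite('pics/c2.png',cv2.resize(b[130:300,240:410],None,fx=3.5,fy=3.5,interpolation=cv2.INTER_CUBIC))
```

```text
(no output)
```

View pics/c1.png

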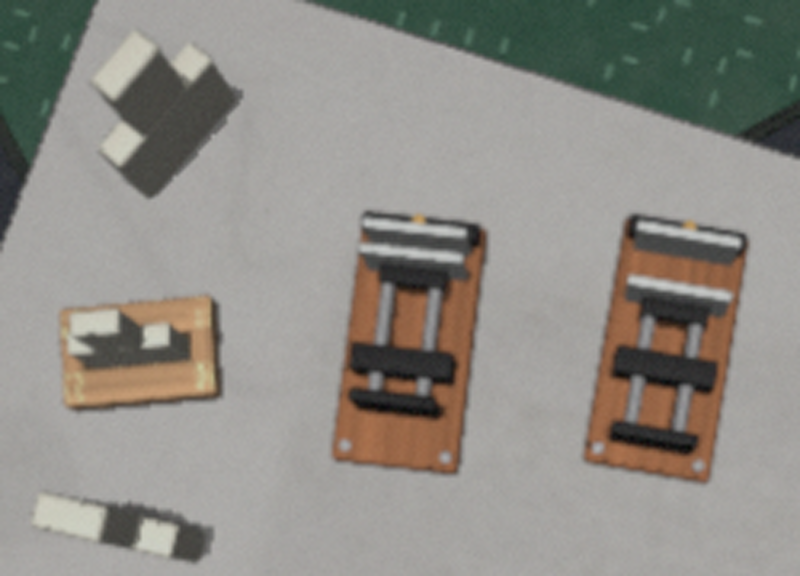

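View pics/c2.png

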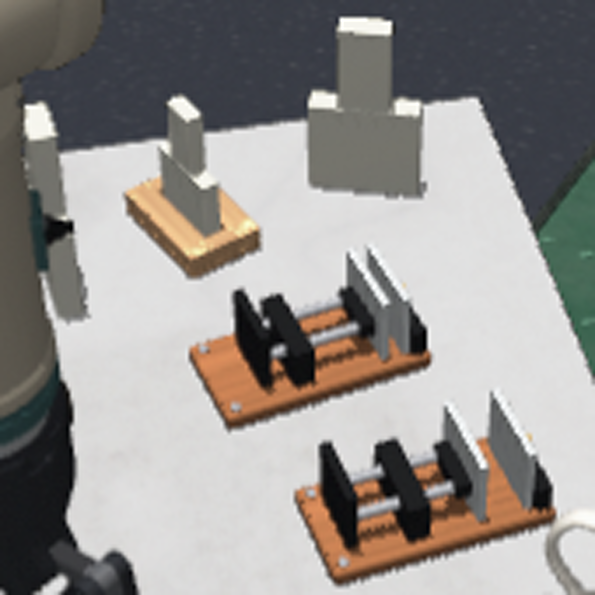

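The crop shows the smallest slab standing in the rack and a clearly wide gap in the right-hand holder, which confirms both choices. Now I'll measure.

Run:
```python
from h import *
import pickle
o=pickle.load(open('o0.pkl','rb'))
def comp(m,amin):
    n,l,s,c=cv2.connectedComponentsWithStats(m.astype(np.uint8))
    return [(l==i) for i in range(1,n) if s[i,4]>amin],[s[i] for i in range(1,n) if s[i,4]>amin]
for n in('top','scene'):
    d=o[n];hsv=cv2.cvtColor(d['color'],cv2.COLOR_RGB2HSV).astype(int)
    for nm,m,z in(('wood',(hsv[...,0]<25)&(hsv[...,1]>85)&(hsv[...,2]>70),.012),):
        m=cv2.morphologyEx(m.astype(np.uint8),cv2.MORPH_CLOSE,np.ones((5,5)))
        for k,s in zip(*comp(m,300)):
            if n=='top' and not(150<s[0]<420 and 130<s[1]<300):continue
            if n=='scene' and not(260<s[0]<420 and 150<s[1]<320):continue
            cs,_=cv2.findContours(k.astype(np.uint8),0,2);c=max(cs,key=cv2.contourArea)
            h=cv2.convexHull(c)[:,0]
            for zz in(.012,.021):
                w=np.array([onz(d,u,v,zz)[:2] for u,v in h])
                r=cv2.minAreaRect((w*1000).astype(np.float32))
                print(n,s[:4],zz,r)
    hs=hsv
    m=(hsv[...,2]>(205 if n=='top' else 200))&(hsv[...,1]<40)
    for k,s in zip(*comp(m,25)):
        if n=='top' and 150<s[0]<420 and 100<s[1]<300:
            ys,xs=np.nonzero(k);print(n,'white',s,xs.mean(),ys.mean())
```

```text
top [343 179  50  81] 0.012 ((536.743408203125, -380.3661193847656), (73.75543212890625, 146.1959991455078), 80.11931610107422)
top [343 179  50  81] 0.021 ((535.246826171875, -379.81329345703125), (73.08806610107422, 144.8732147216797), 80.11930847167969)
top [264 182  48  76] 0.012 ((539.83056640625, -227.62265014648438), (74.18585205078125, 146.638916015625), 83.53819274902344)
top [264 182  48  76] 0.021 ((538.3060302734375, -228.45179748535156), (73.5146255493164, 145.31219482421875), 83.53819274902344)
top [180 203  48  34] 0.012 ((534.7763061523438, -65.1123046875), (59.702938079833984, 91.93641662597656), 5.683838367462158)
top [180 203  48  34] 0.021 ((533.2974243164062, -67.41175842285156), (59.16275405883789, 91.10462188720703), 5.683876991271973)
scene [276 181  38  28] 0.012 ((532.3137817382812, -67.94281005859375), (65.02367401123047, 106.89368438720703), 4.6386003494262695)
scene [276 181  38  28] 0.021 ((528.0702514648438, -77.31111145019531), (64.421875, 105.90432739257812), 4.638603210449219)
scene [294 218  69  34] 0.012 ((536.866455078125, -233.643310546875), (80.4230728149414, 148.14747619628906), 83.62570190429688)
scene [294 218  69  34] 0.021 ((532.5807495117188, -241.47796630859375), (79.67872619628906, 146.77627563476562), 83.6257095336914)
scene [325 255  74  42] 0.012 ((534.0137939453125, -386.5718078613281), (78.84221649169922, 148.73582458496094), 80.43196105957031)
scene [325 255  74  42] 0.021 ((529.7544555664062, -392.9909362792969), (78.11251831054688, 147.3592529296875), 80.43197631835938)
```

Run:
```python
from h import *
import pickle
d=pickle.load(open('o0.pkl','rb'))['top']
g=d['color'].min(axis=2).astype(int)
print(g[205:226,180:222:1][:, ::1].tolist().__len__())
np.set_printoptions(linewidth=250)
print('tab');print(g[204:224,178:216])
print('plates');print(g[176:212,352:396])
```

```text
21
tab
[[163 164 165 164 162 164 166 164 163 164 164 164 157 153 150 150 151 148 147 151 151 148 128 122 128 116 115 120 112 111 114 117 105 103 102 105 103 105]
 [163 160 156 154 152 153 151 149 147 151 150 148 134 129 122 121 117 112 111 110 115 106 103 101 106 104 103 108 104 101 106 105 105 103 108 105 105 109]
 [157 144 127 122 120 125 118 114 113 118 118 118 123 127 129 129 129 131 122 101 103 102 104 106 106 106 106 108 105 107 107 105 107 108 107 109 111 109]
 [144 118 107 113 123 133 135 135 138 137 143 153 162 166 170 172 172 176 160 105  96 102 103 107 105 105 105 105 108 108 110 108 106 106 107 109 109 108]
 [139 115 110 127 157 171 177 178 178 182 182 186 184 186 185 184 186 181 164 103  75  90  97 103 106 106 105 105 105 107 105 103 104 103 104 106 107 106]
 [140 119 113 133 171 182 184 186 186 189 186 189 186 189 188 188 188 186 162 100  71  69  77  91  97 103 102 102 102 103 100 105 105 106 107 108 109 108]
 [140 113 109 129 169 186 188 186 189 188 192 190 187 190 189 188 188 187 167  99  66  66  68  74  88  98 102 104 107 109 115 119 128 126 118 106 109 112]
 [142 11
[... 1506 characters left out ...]
72  71  67  67  66  70  67  68  69]
 [153 123 106 107 106  96  85  83  82  79  76  71  71  70  69  71  65  69  70  65  69  71  69  71  70  69  70  72  70  71  69  68  68  70  68  68  70  68]
 [160 132 106 106 106  98  85  76  72  64  70  69  72  72  73  73  66  69  73  68  72  73  70  71  70  69  71  71  71  71  70  71  68  65  72  65  69  70]
 [161 134 103 105 107 105  95  82  69  67  71  69  71  69  69  70  74  72  66  70  73  72  66  71  70  66  71  74  74  75  86  83  78  81  82  83  82  87]]
plates
[[164 166 164 ... 164 164 165]
 [164 167 162 ... 166 165 166]
 [165 164 157 ... 165 166 166]
 ...
 [ 68  72  71 ... 163 162 164]
 [ 68  66  71 ... 164 164 162]
 [ 71  72  73 ... 165 164 161]]
```

Run:
```python
from h import *
import pickle
d=pickle.load(open('o0.pkl','rb'))['top']
g=d['color'].min(axis=2).astype(np.uint8)
a=np.radians(-9.9);ex=np.array([np.cos(a),np.sin(a)]);ey=np.array([-ex[1],ex[0]])
def cont(x0,y0,x1,y1,th,S=8):
    c=cv2.resize(g[y0:y1,x0:x1],None,fx=S,fy=S,interpolation=cv2.INTER_CUBIC)
    cs,_=cv2.findContours((c>th).astype(np.uint8),0,1)
    return [((k[:,0]+.5)/S-.5+[x0,y0]) for k in cs if cv2.contourArea(k)>12*S*S]
for nm,box,z,th in(('fix',(354,172,398,192),.065,178),('slide',(352,190,394,211),.065,178),('tab',(178,203,201,216),.114,140),('sh',(203,207,216,221),.064,135)):
    for k in cont(*box,th):
        w=np.array([onz(d,u,v,z)[:2] for u,v in k])*1000
        print(nm,k.min(0),k.max(0),cv2.minAreaRect(w.astype(np.float32)))
st=np.array([-1])
for nm,p in(('origin',(.537,-.380)),):
    for t,h in((58,65),(26,65)):
        for yy in(-30,30):
            q=np.array(p)+ex*t/1000+ey*yy/1000; print(t,yy,proj(d,[*q,h/1000]))
c=cv2.resize(d['color'][165:275,330:410],None,fx=6,fy=5.4,interpolation=cv2.INTER_CUBIC)
cv2.imwrite('pics/c3.png',c[...,::-1])
```

```text
fix [359.5625 179.5625] [390.0625 185.9375] ((595.0671997070312, -390.35919189453125), (56.18006134033203, 3.5612454414367676), 80.19731903076172)
slide [356.4375 196.4375] [387.1875 202.8125] ((563.800537109375, -384.6463623046875), (56.36745071411133, 3.650236129760742), 80.21927642822266)
tab [180.1875 206.1875] [196.3125 215.4375] ((533.90869140625, -64.11307525634766), (14.473783493041992, 29.127017974853516), 5.650018692016602)
tab [177.5625 202.5625] [200.4375 215.4375] ((537.0682983398438, -64.81464385986328), (40.543212890625, 22.716276168823242), 89.8968505859375)
sh [204.1875 210.1875] [212.3125 218.0625] ((536.8067626953125, -87.22892761230469), (14.378127098083496, 15.01156997680664), 2.0023813247680664)
58 -30 [390.95922464 185.97732209]
58 30 [358.34072397 180.35926843]
26 -30 [388.1256886  203.04063247]
26 30 [355.36051766 197.35972282]
```

View pics/c3.png

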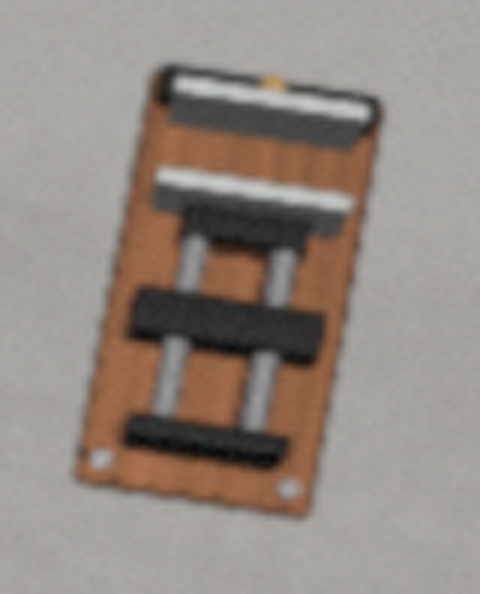

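I read the pictures as follows:

| Item | Position (x, y, m) | Yaw |
|---|---|---|
| Tab | ≈ (0.534, -0.065) | +5.65° |
| Gap centre | ≈ (0.579, -0.387) | -9.8° |

Next I move above the tab.

move_arm --series '[[[0.0195,0.029,0.004,0,0,0.0796,0.045],[0.0195,0.029,0.004,0,0,0.0796,0.045],[0.0195,0.029,0.004,0,0,0.0796,0.045],[0.0195,0.029,0.004,0,0,0.0796,0.045],[0.0195,0.029,0.004,0,0,0.0796,0.045],[0.0195,0.029,0.004,0,0,0.0796,0.045],[0.0195,0.029,0.004,0,0,0.0796,0.045],[0.0195,0.029,0.004,0,0,0.0796,0.045],[0.0195,0.029,0.004,0,0,0.0796,0.045],[0.0195,0.029,0,0,0,0.0796,0.045],[0.0195,0.029,0,0,0,0.0796,0.045],[0.0195,0.029,0,0,0,0.0796,0.045],[0.0195,0.029,0,0,0,0.0796,0.045],[0.0195,0.029,0,0,0,0.0796,0.045],[0.0195,0.029,0,0,0,0.0796,0.045],[0.0195,0.029,0,0,0,0.0796,0.045],[0,0,0,0,0,0,0.045],[0,0,0,0,0,0,0.045]]]' --newtons 40

```text
clock: 1.6
position: [0.5341, -0.065, 0.2776]
ee_rot: [-0.001, 0.67, 0.742, -0.0]
contact_force: [-0.2, -0.5, 0.3]
width: 0.045
```

```bash
cat >> h.py <<'E'
def st():
    s=manip.get_state();q=s['ee_rot'];w,x,y,z=q
    from scipy.spatial.transform import Rotation as Ro
    M=Ro.from_quat([x,y,z,w]).as_matrix()
    ya=np.degrees(np.arctan2(M[1,1],M[0,1]))
    print('t',round(s['clock'],2),'p',np.round(s['position'],4),'jawyaw',round(ya,2),'zax',np.round(M[:,2],4),'F',np.round(s['contact_force'],1),'M',np.round(s['moment'],2),'w',round(s['width'],4),'q',np.round(s['qpos'],2))
    return s
E
python3 -c "
from h import *
st();grab('top','t1.png')"
```

```text
t 1.6 p [ 0.5341 -0.065   0.2776] jawyaw 5.82 zax [-1.3e-03  2.0e-04 -1.0e+00] F [-0.2 -0.5  0.3] M [-0.04  0.05 -0.02] w 0.045 q [-0.25  0.2   1.52 -0.    1.42 -0.35]
```

View pics/t1.png

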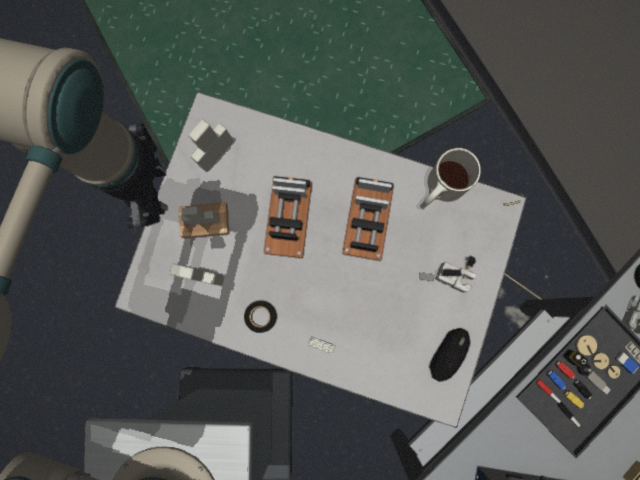

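The arm stands over the rack, with its gripper at about (150,175). The tab is unobstructed. I descend partway.

move_arm --series '[[[0,0,-0.02,0,0,0,0.045],[0,0,-0.025,0,0,0,0.045],[0,0,-0.03,0,0,0,0.045],[0,0,-0.025,0,0,0,0.045],[0,0,-0.02,0,0,0,0.045],[0,0,-0.015,0,0,0,0.045],[0,0,0,0,0,0,0.045]]]'

```text
clock: 2.23
position: [0.5303, -0.0675, 0.1401]
ee_rot: [-0.003, 0.672, 0.74, -0.002]
contact_force: [-0.4, 0.3, -0.2]
width: 0.045
```

```bash
python3 -c "
from h import *
st();d=grab('scene')
t=grab('top')
a=cv2.resize(d['color'][110:230,220:380],None,fx=2.5,fy=2.5,interpolation=2)
b=cv2.resize(t['color'][130:250,80:240],None,fx=2.5,fy=2.5,interpolation=2)
cv2.imwrite('pics/s2.png',np.hstack([a,b])[...,::-1])"
```

```text
t 2.23 p [ 0.5303 -0.0675  0.1401] jawyaw 5.5 zax [-0.0075  0.0014 -1.    ] F [-0.4  0.3 -0.2] M [0.03 0.04 0.  ] w 0.045 q [-0.26  0.3   1.74 -0.    1.11 -0.35]
```

View pics/s2.png

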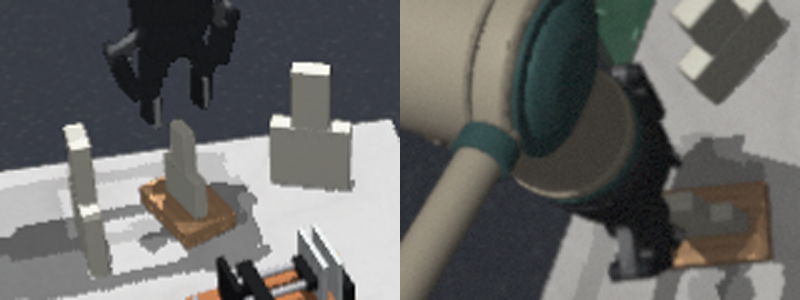

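The fingers straddle the tab. The pose has drifted by a few mm, so I settle before correcting.

move_arm --series '[[[0,0,0,0,0,0,0.045],[0,0,0,0,0,0,0.045],[0,0,0,0,0,0,0.045]]]'

```text
clock: 2.58
position: [0.5344, -0.067, 0.1446]
ee_rot: [0.001, 0.672, 0.741, 0.001]
contact_force: [0.2, 1.6, -0.3]
width: 0.0446
```

move_arm --series '[[[0,0.0005,-0.01,0,0,0,0.045],[0,0.0005,-0.012,0,0,0,0.045],[0,0.0005,-0.012,0,0,0,0.045],[0,0,-0.012,0,0,0,0.045],[0,0,-0.01,0,0,0,0.045],[0,0,-0.0065,0,0,0,0.045],[0,0,0,0,0,0,0.045],[0,0,0,0,0,0,0.045],[0,0,0,0,0,0,0.045],[0,0,0,0,0,0,0.045]]]'

```text
clock: 3.42
position: [0.5343, -0.0652, 0.0815]
ee_rot: [0.001, 0.671, 0.741, 0.0]
contact_force: [0.7, -0.2, -0.1]
width: 0.045
```

```bash
python3 -c "
from h import *
st();d=grab('scene')
t=grab('top')
a=cv2.resize(d['color'][110:230,220:380],None,fx=2.5,fy=2.5,interpolation=2)
b=cv2.resize(t['color'][130:250,80:240],None,fx=2.5,fy=2.5,interpolation=2)
cv2.imwrite('pics/s3.png',np.hstack([a,b])[...,::-1]);st()"
```

```text
t 3.42 p [ 0.5343 -0.0652  0.0815] jawyaw 5.65 zax [ 1.5e-03 -4.0e-04 -1.0e+00] F [ 0.7 -0.2 -0.1] M [-0.02 -0.   -0.02] w 0.045 q [-0.25  0.36  1.82 -0.    0.96 -0.35]
t 3.52 p [ 0.5342 -0.0652  0.0814] jawyaw 5.65 zax [ 1.4e-03 -3.0e-04 -1.0e+00] F [-1.4  0.2  0.9] M [0.04 0.   0.05] w 0.0452 q [-0.25  0.36  1.82  0.    0.96 -0.35]
```

View pics/s3.png

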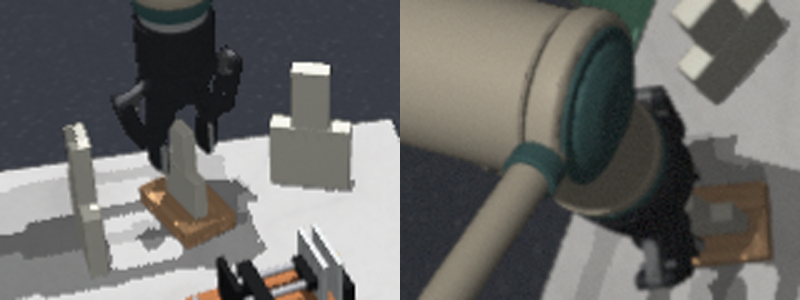

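The fingers are on either side of the tab at the right height, so I close on it.

move_arm --series '[[[0,0,0,0,0,0,0.03],[0,0,0,0,0,0,0.02],[0,0,0,0,0,0,0.012],[0,0,0,0,0,0,0.005],[0,0,0,0,0,0,0.005],[0,0,0,0,0,0,0.005],[0,0,0,0,0,0,0.005]]]' --newtons 40

```text
clock: 4.1
position: [0.5339, -0.0652, 0.0811]
ee_rot: [0.0, 0.671, 0.741, 0.0]
contact_force: [0.3, -0.6, 3.1]
width: 0.0136
```

```bash
python3 -c "
from h import *
st()"
```

```text
t 4.1 p [ 0.5339 -0.0652  0.0811] jawyaw 5.65 zax [ 6.e-04 -2.e-04 -1.e+00] F [ 0.3 -0.6  3.1] M [-0.04  0.06 -0.06] w 0.0136 q [-0.25  0.36  1.82  0.    0.96 -0.35]
```

move_arm --series '[[[0,0,0.005,0,0,0,0.005],[0,0,0.008,0,0,0,0.005],[0,0,0.01,0,0,0,0.005],[0,0,0.012,0,0,0,0.005],[0,0,0.015,0,0,0,0.005],[0,0,0.015,0,0,0,0.005],[0,0,0.015,0,0,0,0.005],[0,0,0.015,0,0,0,0.005],[0,0,0.015,0,0,0,0.005],[0,0,0.015,0,0,0,0.005],[0,0,0.01,0,0,0,0.005],[0,0,0,0,0,0,0.005]]]'

```text
clock: 5.1
position: [0.535, -0.0654, 0.2188]
ee_rot: [0.002, 0.671, 0.741, 0.001]
contact_force: [0.7, 0.3, -1.3]
width: 0.0137
```

```bash
python3 -c "
from h import *
st();d=grab('scene')
a=cv2.resize(d['color'][50:230,200:400],None,fx=3.5,fy=3.3,interpolation=2)
cv2.imwrite('pics/s4.png',a[...,::-1]);st()"
```

```text
t 5.1 p [ 0.535  -0.0654  0.2188] jawyaw 5.65 zax [ 0.0053 -0.0013 -1.    ] F [ 0.7  0.3 -1.3] M [-0.02 -0.   -0.01] w 0.0137 q [-0.25  0.23  1.62  0.    1.28 -0.35]
t 5.15 p [ 0.5343 -0.0652  0.2172] jawyaw 5.65 zax [ 2.8e-03 -7.0e-04 -1.0e+00] F [-0.2 -0.5 -1.7] M [ 0.   -0.01  0.06] w 0.0136 q [-0.25  0.23  1.63 -0.    1.28 -0.35]
```

View pics/s4.png

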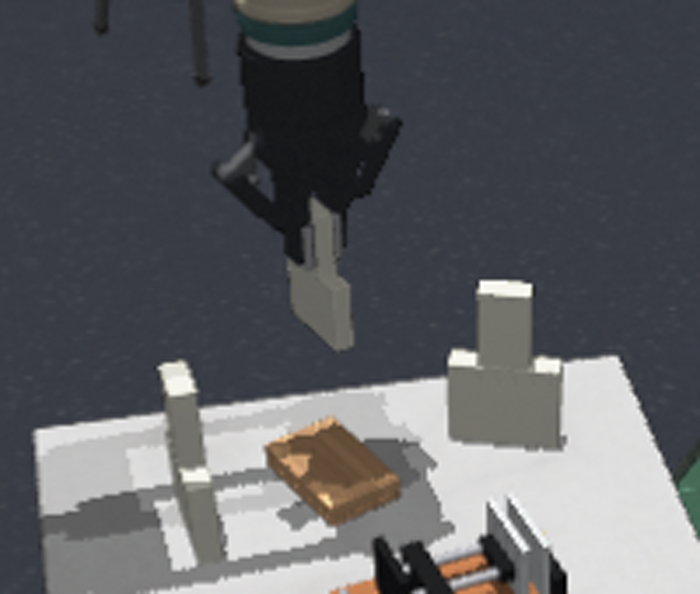

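The slab hangs straight and gripped in the crop at about (320,290). I carry it over the gap.

move_arm --series '[[[0.002,-0.014,0,0,0,-0.012,0.005],[0.0035,-0.025,0,0,0,-0.0207,0.005],[0.004,-0.029,0,0,0,-0.024,0.005],[0.004,-0.029,0,0,0,-0.024,0.005],[0.004,-0.029,0,0,0,-0.024,0.005],[0.004,-0.029,0,0,0,-0.024,0.005],[0.004,-0.029,0,0,0,-0.024,0.005],[0.004,-0.029,0,0,0,-0.024,0.005],[0.004,-0.029,0,0,0,-0.024,0.005],[0.004,-0.029,0,0,0,-0.024,0.005],[0.0035,-0.025,0,0,0,-0.021,0.005],[0.0025,-0.018,0,0,0,-0.016,0.005],[0.0015,-0.012,0,0,0,-0.01,0.005],[0,0,0,0,0,0,0.005],[0,0,0,0,0,0,0.005],[0,0,0,0,0,0,0.005]]]'

```text
clock: 6.48
position: [0.5783, -0.3899, 0.2152]
ee_rot: [-0.001, 0.765, 0.644, 0.0]
contact_force: [0.3, 0.7, -1.2]
width: 0.0133
```

```bash
python3 -c "
from h import *
st();d=grab('scene','s5.png');t=grab('top','t5.png')
import pickle;pickle.dump(dict(scene=d,top=t),open('o5.pkl','wb'))
a=cv2.resize(d['color'][130:300,300:430],None,fx=3,fy=3,interpolation=2)
b=cv2.resize(t['color'][130:300,300:430],None,fx=3,fy=3,interpolation=2)
cv2.imwrite('pics/s5c.png',np.hstack([a,b])[...,::-1]);st()"
```

```text
t 6.48 p [ 0.5783 -0.3899  0.2152] jawyaw -9.89 zax [-0.0011  0.0018 -1.    ] F [ 0.3  0.7 -1.2] M [ 0.01  0.01 -0.01] w 0.0133 q [-0.69  0.48  1.26  0.    1.41 -0.52]
t 6.58 p [ 0.5786 -0.3896  0.2159] jawyaw -9.84 zax [-3.e-04  8.e-04 -1.e+00] F [ 1.   0.3 -1.1] M [-0.02  0.   -0.05] w 0.0135 q [-0.69  0.48  1.26  0.    1.41 -0.52]
```

View pics/s5c.png

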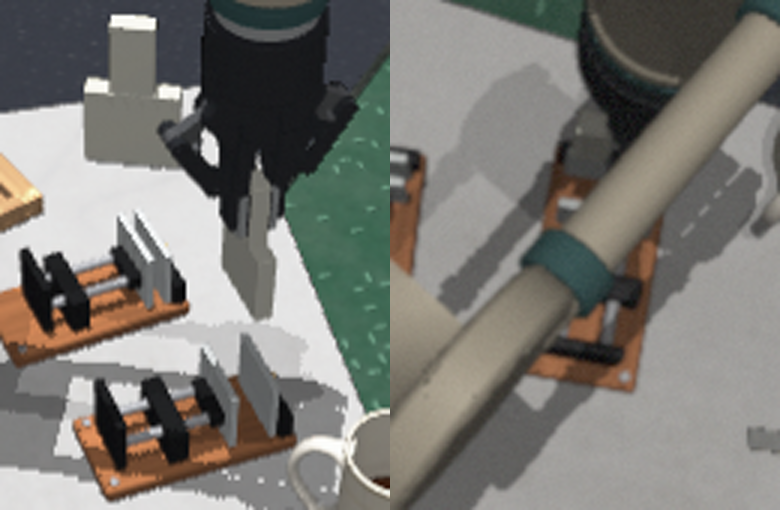

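Run:
```python
from h import *
import pickle
d=pickle.load(open('o5.pkl','rb'))['scene']
a=np.radians(-9.8);ex=np.array([np.cos(a),np.sin(a),0]);ey=np.array([-ex[1],ex[0],0]);ez=np.array([0,0,1.])
F=np.array([.5786,-.3896,.2159-.0731])
O=np.array([.537,-.380,0])
img=cv2.resize(d['color'][195:295,320:420],None,fx=6,fy=6,interpolation=cv2.INTER_CUBIC).copy()
img2=cv2.resize(d['color'][140:240,340:440],None,fx=6,fy=6,interpolation=cv2.INTER_CUBIC).copy()
def mark(im,X,x0,y0,col):
    p=proj(d,X);q=((p-[x0,y0]+.5)*6-.5);cv2.drawMarker(im,tuple(int(round(v)) for v in q),col,cv2.MARKER_CROSS,10,1);return p
for sx in(-7,7):
  for sy in(-30,30):
    for z,col in((0,(255,0,0)),(56,(0,255,0))):
      mark(img2,F+ex*sx/1e3+ey*sy/1e3+ez*z/1e3,340,140,col)
for x in(55,61,29,23):
  for y in(-30,30):
    for z in(65,12):mark(img,O+ex*x/1e3+ey*y/1e3+ez*z/1e3,320,195,(255,0,0))
for x in(-75,75):
  for y in(-38,38): mark(img,O+ex*x/1e3+ey*y/1e3+ez*.012,320,195,(0,255,0))
cv2.imwrite('pics/m1.png',img[...,::-1]);cv2.imwrite('pics/m2.png',img2[...,::-1])
```

```text
(no output)
```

View pics/m1.png

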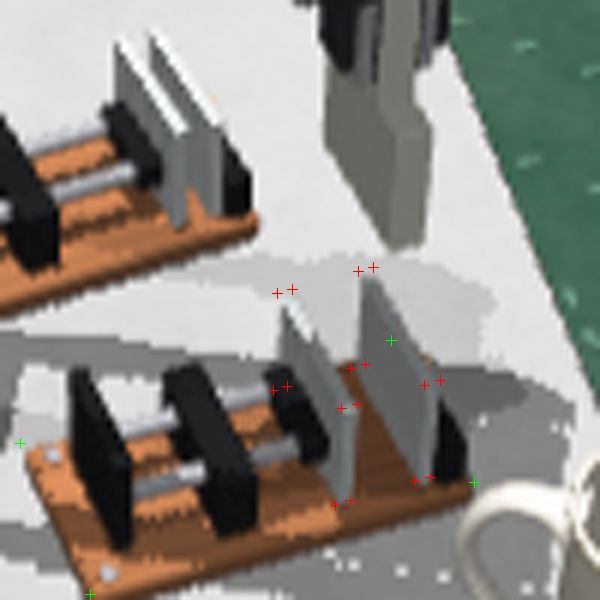

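View pics/m2.png

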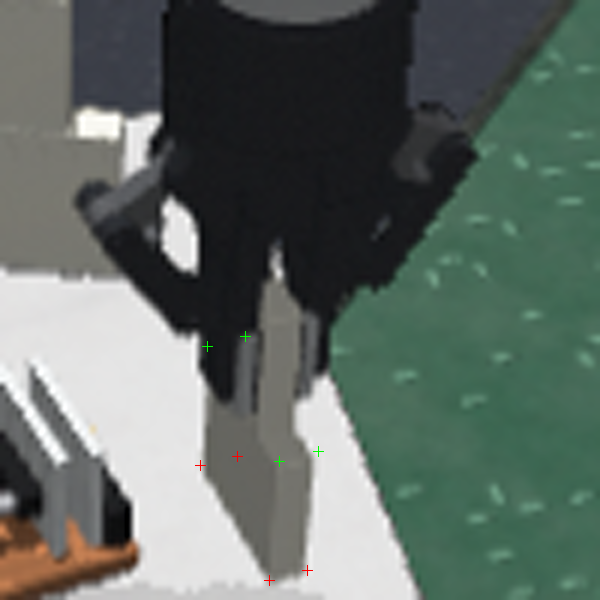

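The scene camera shows a common bias of about 1 px on both the slab and the holder. Relative to each other they agree to about 1 mm, so I shift slightly and descend to just above the plates.

move_arm --series '[[[0.0003,0.0005,-0.01,0,0,0,0.005],[0.0002,0.0005,-0.013,0,0,0,0.005],[0,0,-0.015,0,0,0,0.005],[0,0,-0.015,0,0,0,0.005],[0,0,-0.01,0,0,0,0.005],[0,0,-0.005,0,0,0,0.005],[0,0,0,0,0,0,0.005],[0,0,0,0,0,0,0.005],[0,0,0,0,0,0,0.005],[0,0,0,0,0,0,0.005]]]'

```text
clock: 7.42
position: [0.5797, -0.3905, 0.149]
ee_rot: [0.001, 0.766, 0.643, 0.0]
contact_force: [-0.3, -0.2, -0.6]
width: 0.0139
```

```bash
cat > v.py <<'E'
from h import *
import sys
st();d=grab('scene');t=grab('top')
a=cv2.resize(d['color'][190:300,310:410],None,fx=5,fy=5,interpolation=2)
b=cv2.resize(t['color'][150:270,340:400],None,fx=4.6,fy=550/120,interpolation=2)
cv2.imwrite('pics/'+sys.argv[1],np.hstack([a,b])[...,::-1]);st()
E
python3 v.py v6.png
```

```text
t 7.42 p [ 0.5797 -0.3905  0.149 ] jawyaw -9.92 zax [ 0.0017 -0.0014 -1.    ] F [-0.3 -0.2 -0.6] M [ 0.05  0.03 -0.01] w 0.0139 q [-0.69  0.52  1.36  0.    1.27 -0.52]
t 7.52 p [ 0.5796 -0.3904  0.1487] jawyaw -9.92 zax [ 0.0014 -0.001  -1.    ] F [ 0.5  0.  -1.8] M [ 0.03  0.01 -0.04] w 0.0135 q [-0.69  0.52  1.36  0.    1.27 -0.52]
```

View pics/v6.png

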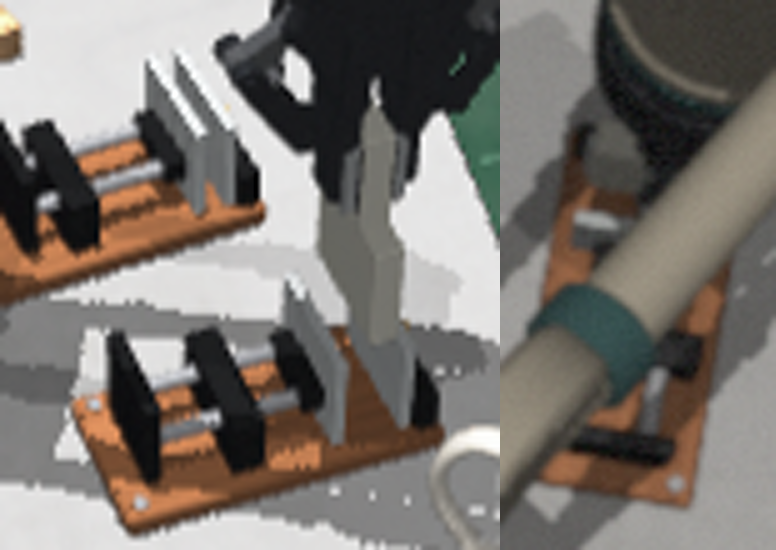

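Run:
```python
from h import *
import pickle
d=grab('scene');pickle.dump(d,open('o6.pkl','wb'))
im=cv2.resize(d['color'][235:290,350:405],None,fx=10.9,fy=10.9,interpolation=cv2.INTER_LANCZOS4)
cv2.imwrite('pics/z6.png',im[...,::-1]);st()
```

```text
t 7.57 p [ 0.5795 -0.3903  0.1486] jawyaw -9.92 zax [ 1.1e-03 -9.0e-04 -1.0e+00] F [ 0.2  0.5 -0.4] M [-0.01  0.02 -0.01] w 0.0138 q [-0.69  0.52  1.36  0.    1.27 -0.52]
```

View pics/z6.png

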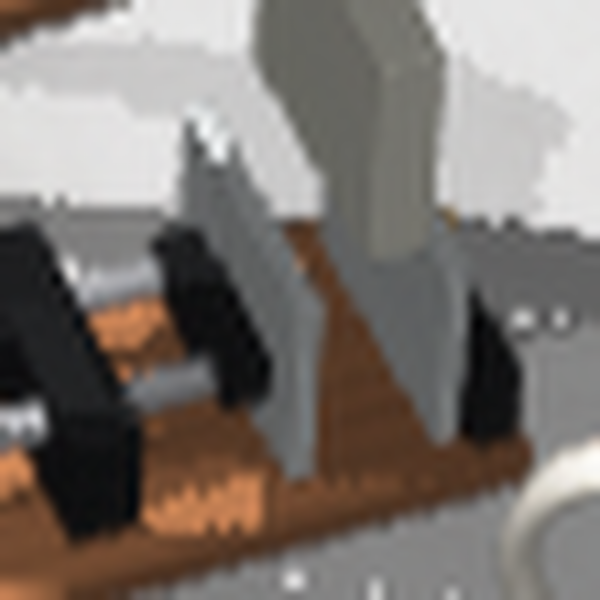

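The zoom suggests the slab sits about 2–3 mm too far in +x, though still inside the clearance. I shift -2 mm in x, lower it partly into the gap, and judge there at close range.

move_arm --series '[[[-0.002,0,0,0,0,0,0.005],[0,0,-0.006,0,0,0,0.005],[0,0,-0.008,0,0,0,0.005],[0,0,-0.008,0,0,0,0.005],[0,0,-0.008,0,0,0,0.005],[0,0,-0.008,0,0,0,0.005],[0,0,-0.005,0,0,0,0.005],[0,0,0,0,0,0,0.005],[0,0,0,0,0,0,0.005],[0,0,0,0,0,0,0.005]]]'

```text
clock: 8.4
position: [0.5775, -0.3903, 0.1051]
ee_rot: [0.0, 0.766, 0.643, 0.0]
contact_force: [-1.1, 0.2, -1.4]
width: 0.0138
```

```bash
cat > z.py <<'E'
from h import *
import sys
st();d=grab('scene')
im=cv2.resize(d['color'][225:285,350:410],None,fx=10,fy=10,interpolation=cv2.INTER_LANCZOS4)
cv2.imwrite('pics/'+sys.argv[1],im[...,::-1]);st()
E
python3 z.py z7.png
```

```text
t 8.4 p [ 0.5775 -0.3903  0.1051] jawyaw -9.92 zax [ 6.e-04 -5.e-04 -1.e+00] F [-1.1  0.2 -1.4] M [-0.04  0.01 -0.01] w 0.0138 q [-0.69  0.55  1.42  0.    1.18 -0.52]
t 8.45 p [ 0.5775 -0.3904  0.1053] jawyaw -9.92 zax [ 9.e-04 -7.e-04 -1.e+00] F [-0.3  0.6 -0.9] M [-0.02 -0.06 -0.02] w 0.0136 q [-0.69  0.55  1.42  0.    1.18 -0.52]
```

View pics/z7.png

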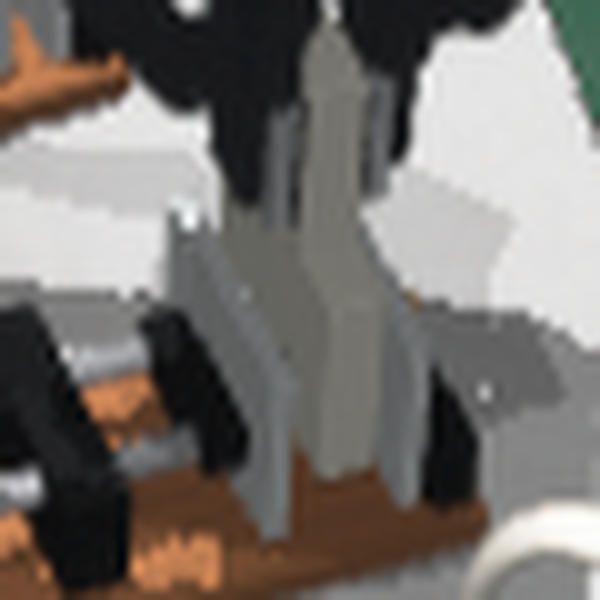

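Inside the gap the slab is centred in x. In y it should move about +2 mm, which agrees with the top-view estimate. I shift and lower nearly to the floor.

move_arm --series '[[[0.0003,0.001,-0.003,0,0,0,0.005],[0,0.001,-0.004,0,0,0,0.005],[0,0,-0.004,0,0,0,0.005],[0,0,-0.004,0,0,0,0.005],[0,0,-0.003,0,0,0,0.005],[0,0,0,0,0,0,0.005],[0,0,0,0,0,0,0.005],[0,0,0,0,0,0,0.005]]]'

```text
clock: 9.12
position: [0.5776, -0.3882, 0.0869]
ee_rot: [0.0, 0.766, 0.643, 0.0]
contact_force: [-0.1, -0.3, -0.6]
width: 0.0132
```

```bash
python3 z.py z8.png
```

```text
t 9.12 p [ 0.5776 -0.3882  0.0869] jawyaw -9.92 zax [ 2.e-04 -1.e-04 -1.e+00] F [-0.1 -0.3 -0.6] M [ 0.04 -0.    0.  ] w 0.0132 q [-0.69  0.56  1.44  0.    1.14 -0.52]
t 9.17 p [ 0.5776 -0.3882  0.087 ] jawyaw -9.92 zax [ 4.e-04 -3.e-04 -1.e+00] F [ 0.4  0.3 -1.2] M [-0.03 -0.03 -0.  ] w 0.0138 q [-0.69  0.56  1.44  0.    1.14 -0.52]
```

View pics/z8.png

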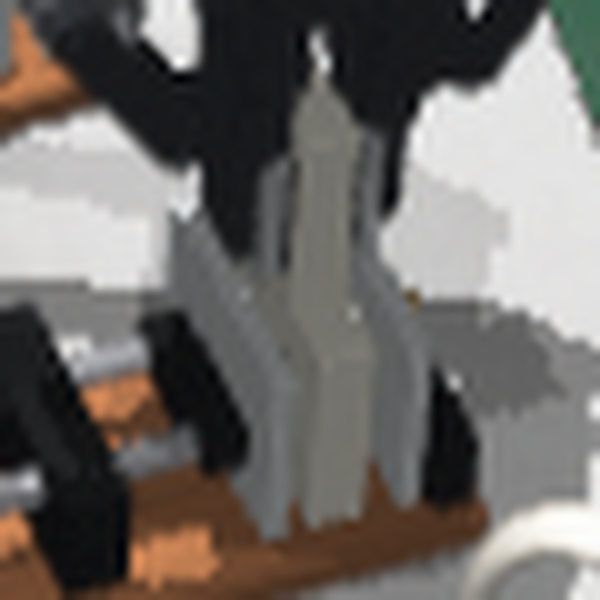

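The slab looks slightly close to the sliding plate and perhaps 1 mm low in y. I apply x +2 mm and y +1 mm, set it down gently, release it and lift clear. Then I'll check with the unobstructed top view.

move_arm --series '[[[0.001,0.0005,0,0,0,0,0.005],[0.001,0.0005,0,0,0,0,0.005],[0,0,-0.001,0,0,0,0.005],[0,0,-0.001,0,0,0,0.005],[0,0,0,0,0,0,0.005],[0,0,0,0,0,0,0.005]]]'

```text
clock: 9.67
position: [0.5797, -0.3872, 0.0852]
ee_rot: [0.0, 0.766, 0.643, 0.0]
contact_force: [-0.1, -1.3, 1.3]
width: 0.0137
```

move_arm --series '[[[0,0,-0.0005,0,0,0,0.005],[0,0,0,0,0,0,0.016],[0,0,0,0,0,0,0.02],[0,0,0,0,0,0,0.03],[0,0,0,0,0,0,0.036],[0,0,0,0,0,0,0.04],[0,0,0.01,0,0,0,0.04],[0,0,0.015,0,0,0,0.04],[0,0,0.02,0,0,0,0.04],[0,0,0.025,0,0,0,0.04],[0,0,0.03,0,0,0,0.04],[-0.02,0.005,0.03,0,0,0,0.04],[-0.035,0.01,0,0,0,0,0.02],[-0.035,0.015,0,0,0,0,0.0],[-0.035,0.015,0,0,0,0,0.0],[-0.035,0.015,0,0,0,0,0.0],[-0.035,0.01,0,0,0,0,0.0],[-0.035,0.01,0,0,0,0,0.0],[-0.02,0,0,0,0,0,0.0]]]'

```text
clock: 11.25
position: [0.3259, -0.3041, 0.2149]
ee_rot: [-0.001, 0.765, 0.643, -0.0]
contact_force: [0.9, -0.3, -0.4]
width: -0.0
```

```bash
python3 v.py v9.png
python3 - <<'E'
from h import *
grab('top','t9.png')
E
```

```text
t 11.25 p [ 0.3259 -0.3041  0.2149] jawyaw -9.89 zax [-0.0018  0.0015 -1.    ] F [ 0.9 -0.3 -0.4] M [-0.01  0.02 -0.02] w -0.0 q [-0.91  0.1   1.8  -0.    1.24 -0.73]
t 11.35 p [ 0.3266 -0.306   0.2154] jawyaw -10.04 zax [-6.e-04 -7.e-04 -1.e+00] F [ 0.6 -0.3  0.7] M [ 0.01 -0.03 -0.03] w 0.0004 q [-0.91  0.1   1.8  -0.    1.24 -0.73]
```

View pics/v9.png

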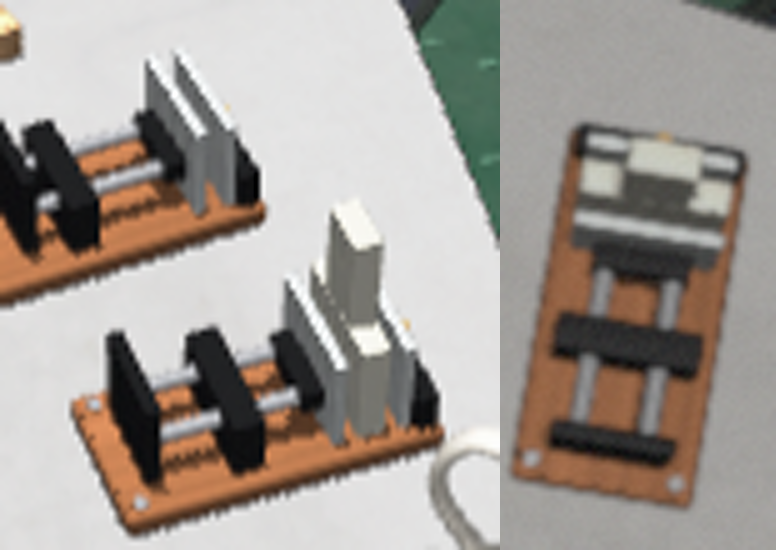

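View pics/t9.png

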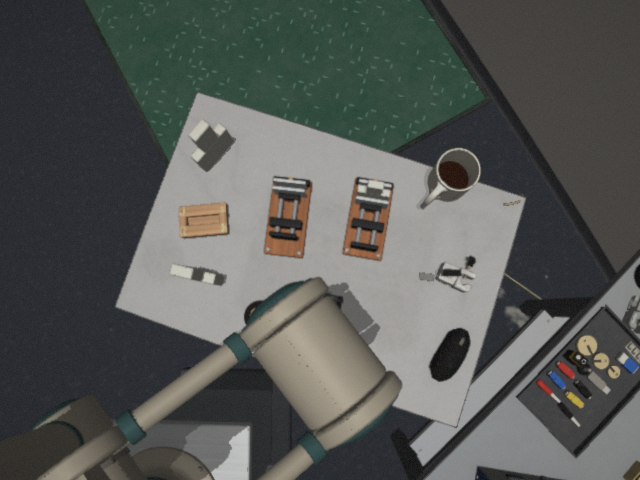

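The slab stands upright in the gap. I zoom in to check the sides.

Run:
```python
from h import *
d=grab('top')
im=cv2.resize(d['color'][172:212,350:400],None,fx=14,fy=14,interpolation=cv2.INTER_LANCZOS4)
cv2.imwrite('pics/z10.png',im[...,::-1])
a=np.radians(-9.8);ex=np.array([np.cos(a),np.sin(a)]);ey=np.array([-ex[1],ex[0]]);O=np.array([.537,-.380])
g=cv2.cvtColor(d['color'],cv2.COLOR_RGB2GRAY).astype(np.float32)
# profiles along holder y at given holder x, height z
ts=np.arange(-38,38.01,.5)
for nm,x,z in(('fix',58,.065),('slab-6',36,.068),('slab-3',39,.068),('slab',42,.068),('slab+3',45,.068),('slide',26,.065)):
    P=np.array([proj(d,[*(O+ex*x/1e3+ey*t/1e3),z]) for t in ts]).astype(np.float32)
    v=cv2.remap(g,P[None,:,0],P[None,:,1],cv2.INTER_LINEAR)[0]
    print(nm,'lo',[int(q) for q in v[6:30]],'hi',[int(q) for q in v[-30:-6]])
```

```text
fix lo [124, 110, 97, 86, 76, 68, 59, 74, 90, 107, 124, 137, 150, 164, 170, 171, 173, 175, 176, 177, 178, 179, 180, 180] hi [181, 178, 176, 174, 173, 172, 172, 168, 160, 152, 143, 127, 110, 90, 69, 63, 55, 47, 42, 47, 52, 57, 65, 74]
slab-6 lo [137, 125, 113, 100, 97, 97, 97, 97, 99, 100, 103, 103, 102, 101, 101, 100, 99, 97, 98, 96, 95, 93, 93, 94] hi [110, 109, 108, 107, 104, 102, 98, 96, 93, 92, 88, 88, 88, 88, 86, 87, 89, 91, 92, 92, 92, 92, 93, 94]
slab-3 lo [143, 134, 122, 111, 99, 99, 103, 106, 111, 120, 129, 138, 148, 158, 167, 177, 178, 179, 178, 178, 175, 174, 171, 172] hi [185, 184, 183, 182, 181, 178, 175, 172, 168, 158, 149, 140, 130, 119, 108, 98, 95, 95, 95, 95, 95, 96, 97, 99]
slab lo [139, 132, 123, 116, 109, 103, 106, 112, 119, 125, 137, 148, 160, 170, 178, 187, 195, 197, 197, 198, 198, 198, 198, 198] hi [200, 201, 201, 199, 198, 196, 191, 186, 180, 174, 160, 149, 135, 125, 117, 110, 103, 100, 99, 98, 96, 96, 96, 96]
slab+3 lo [133, 122, 111, 106, 104, 103, 103, 111, 119, 129, 139, 151, 162, 174, 182, 186, 190, 194, 195, 196, 197, 197, 197, 197] hi [200, 199, 199, 199, 198, 197, 196, 190, 184, 177, 169, 156, 144, 131, 120, 114, 108, 102, 99, 97, 95, 94, 93, 93]
slide lo [134, 121, 108, 97, 97, 98, 100, 103, 112, 122, 133, 141, 149, 157, 165, 167, 169, 170, 172, 173, 174, 175, 175, 175] hi [177, 175, 174, 172, 171, 170, 169, 169, 162, 155, 149, 140, 129, 120, 108, 105, 104, 103, 102, 99, 97, 95, 94, 94]
```

View pics/z10.png

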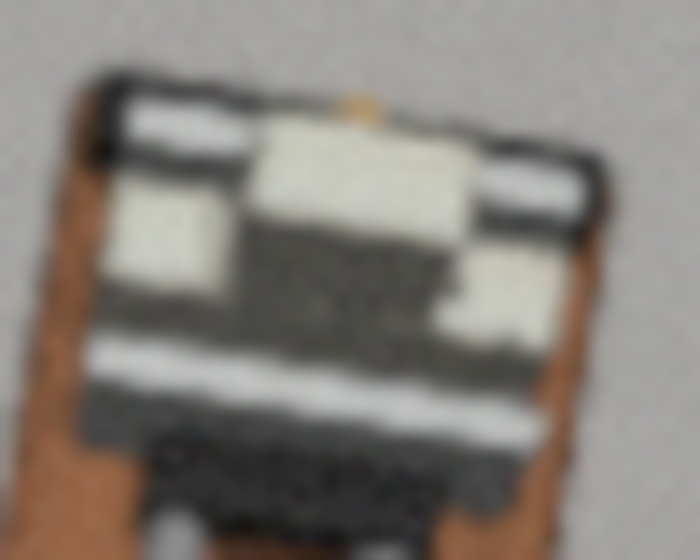

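Profiles across the top view put the slab's sides within about 0.5 mm of the plates' sides (-29.4/+29.0 against -30/+29.2), with the same yaw. Now I go behind the pad, fingers shut and turned 90° so the two finger edges push side by side.

move_arm --series '[[[0.008,-0.004,0,0,0,-0.1122,0],[0.008,-0.004,0,0,0,-0.1122,0],[0.008,-0.004,0,0,0,-0.1122,0],[0.008,-0.004,0,0,0,-0.1122,0],[0.008,-0.004,0,0,0,-0.1122,0],[0.008,-0.004,0,0,0,-0.1122,0],[0.009,-0.004,0,0,0,-0.1122,0],[0.009,-0.005,0,0,0,-0.1122,0],[0.009,-0.005,0,0,0,-0.1122,0],[0.009,-0.005,0,0,0,-0.1122,0],[0.009,-0.004,0,0,0,-0.1122,0],[0.009,-0.004,0,0,0,-0.1122,0],[0.009,-0.004,0,0,0,-0.1122,0],[0.009,-0.003,0,0,0,-0.1122,0],[0,0,0,0,0,0,0],[0,0,0,0,0,0,0],[0,0,0,0,0,0,0]]]' --newtons 60

```text
clock: 12.87
position: [0.4498, -0.3649, 0.214]
ee_rot: [-0.0, 0.996, -0.085, -0.0]
contact_force: [0.3, 0.4, 0.2]
width: 0.0004
```

```bash
python3 -c "
from h import *
st()"
```

```text
t 12.87 p [ 0.4498 -0.3649  0.214 ] jawyaw -99.75 zax [-6.e-04  4.e-04 -1.e+00] F [0.3 0.4 0.2] M [ 0.04 -0.01  0.03] w 0.0004 q [-0.8   0.3   1.54 -0.    1.3   0.94]
```

move_arm --series '[[[-0.0035,0.0006,-0.015,0,0,0,0],[0,0,-0.022,0,0,0,0],[0,0,-0.022,0,0,0,0],[0,0,-0.022,0,0,0,0],[0,0,-0.022,0,0,0,0],[0,0,-0.022,0,0,0,0],[0,0,-0.02,0,0,0,0],[0,0,-0.015,0,0,0,0],[0,0,-0.01,0,0,0,0],[0,0,-0.006,0,0,0,0],[0,0,0,0,0,0,0],[0,0,0,0,0,0,0],[0,0,0,0,0,0,0]]]'

```text
clock: 13.95
position: [0.4466, -0.3651, 0.0394]
ee_rot: [0.001, 0.996, -0.086, 0.001]
contact_force: [-0.6, -0.1, -0.5]
width: -0.0002
```

```bash
cat > v2.py <<'E'
from h import *
import sys
st();d=grab('scene');t=grab('top')
a=cv2.resize(d['color'][200:310,290:410],None,fx=4,fy=4.5,interpolation=2)
b=cv2.resize(t['color'][165:285,340:410],None,fx=4.3,fy=495/120,interpolation=2)
cv2.imwrite('pics/'+sys.argv[1],np.hstack([a,b])[...,::-1]);st()
E
python3 v2.py v11.png
```

```text
t 13.95 p [ 0.4466 -0.3651  0.0394] jawyaw -99.9 zax [ 0.0014 -0.0016 -1.    ] F [-0.6 -0.1 -0.5] M [ 0.   -0.01  0.03] w -0.0002 q [-0.81  0.46  1.78 -0.    0.9   0.94]
t 14.05 p [ 0.4466 -0.365   0.0394] jawyaw -99.9 zax [ 0.0015 -0.0017 -1.    ] F [0.3 1.2 0.4] M [-0.01 -0.01 -0.08] w -0.0001 q [-0.81  0.46  1.78 -0.    0.9   0.94]
```

View pics/v11.png

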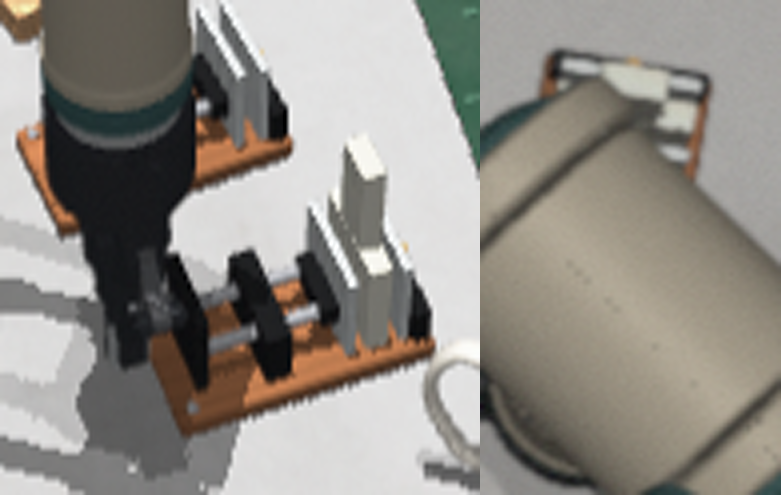

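The fingers are behind the pad, in the left half at about (150,310). I approach to near contact.

move_arm --series '[[[0.003,-0.0005,0,0,0,0,0],[0.003,-0.0005,0,0,0,0,0],[0.003,-0.0005,0,0,0,0,0],[0.003,-0.0005,0,0,0,0,0],[0.0015,-0.00025,0,0,0,0,0],[0.001,-0.0002,0,0,0,0,0],[0.001,-0.0002,0,0,0,0,0],[0,0,0,0,0,0,0]]]'

```text
clock: 14.72
position: [0.4617, -0.3671, 0.0382]
ee_rot: [0.0, 0.996, -0.086, -0.0]
contact_force: [0.3, -0.5, 0.2]
width: 0.0002
```

move_arm --series '[[[0.001,-0.0002,0,0,0,0,0],[0.001,-0.0002,0,0,0,0,0],[0.001,-0.0002,0,0,0,0,0],[0.001,-0.0002,0,0,0,0,0],[0.001,-0.0002,0,0,0,0,0],[0.001,-0.0002,0,0,0,0,0]]]'

```text
clock: 15.22
position: [0.4669, -0.3682, 0.0383]
ee_rot: [-0.0, 0.996, -0.086, -0.001]
contact_force: [-2.1, -0.2, 1.6]
width: 0.0003
```

Contact. The force is about 2 N, the spring preload. I keep pushing slowly.

move_arm --series '[[[0.001,-0.00017,0,0,0,0,0],[0.001,-0.00017,0,0,0,0,0],[0.001,-0.00017,0,0,0,0,0],[0.001,-0.00017,0,0,0,0,0],[0.001,-0.00017,0,0,0,0,0],[0,0,0,0,0,0,0]]]'

```text
clock: 15.72
position: [0.4725, -0.3692, 0.0383]
ee_rot: [0.0, 0.996, -0.086, -0.0]
contact_force: [-2.3, -0.9, 2.1]
width: -0.0001
```

```bash
python3 v2.py v12.png
```

```text
t 15.72 p [ 0.4725 -0.3692  0.0383] jawyaw -99.91 zax [-2.e-04 -0.e+00 -1.e+00] F [-2.3 -0.9  2.1] M [-0.03  0.43 -0.01] w -0.0001 q [-0.78  0.49  1.73 -0.    0.93  0.96]
t 15.82 p [ 0.4725 -0.3692  0.0383] jawyaw -99.92 zax [-0.e+00 -1.e-04 -1.e+00] F [-1.9 -0.1  2. ] M [-0.01  0.38  0.02] w -0.0001 q [-0.78  0.49  1.73 -0.    0.93  0.96]
```

View pics/v12.png

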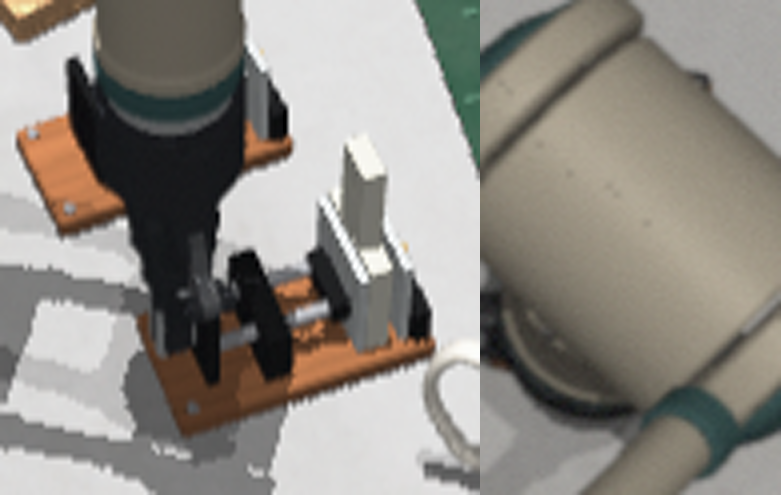

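The plate follows and has nearly reached the slab. I continue in small steps.

move_arm --series '[[[0.0008,-0.00014,0,0,0,0,0],[0.0008,-0.00014,0,0,0,0,0],[0.0008,-0.00014,0,0,0,0,0],[0.0008,-0.00014,0,0,0,0,0],[0.0008,-0.00014,0,0,0,0,0],[0,0,0,0,0,0,0]]]'

```text
clock: 16.32
position: [0.4765, -0.3699, 0.0383]
ee_rot: [0.0, 0.996, -0.086, -0.0]
contact_force: [-4.4, -0.8, 3.1]
width: 0.0
```

```bash
python3 v2.py v13.png
```

```text
t 16.32 p [ 0.4765 -0.3699  0.0383] jawyaw -99.92 zax [-1.e-04 -0.e+00 -1.e+00] F [-4.4 -0.8  3.1] M [-0.01  0.58  0.01] w 0.0 q [-0.78  0.49  1.72 -0.    0.93  0.97]
t 16.42 p [ 0.4766 -0.3699  0.0383] jawyaw -99.92 zax [ 0.e+00 -1.e-04 -1.e+00] F [-3.9  0.4  2.2] M [ 0.03  0.52 -0.  ] w 0.0002 q [-0.78  0.49  1.72 -0.    0.93  0.97]
```

View pics/v13.png

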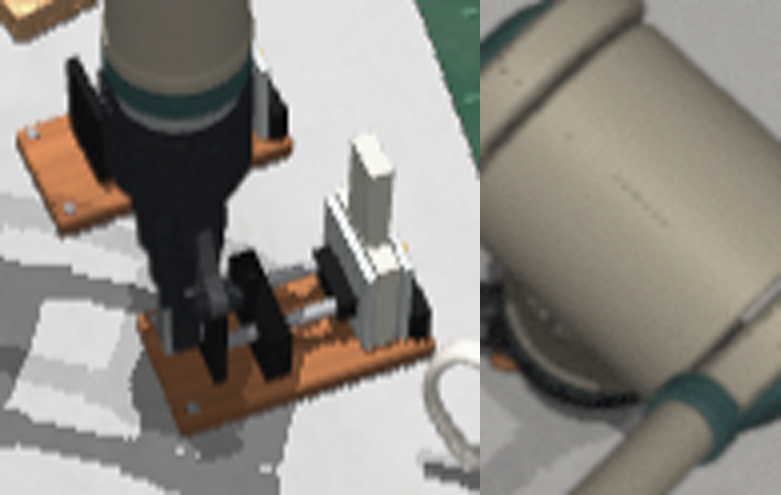

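The plate is now moving the slab at about 4 N, with a small gap left. Finer steps.

move_arm --series '[[[0.0005,-9e-05,0,0,0,0,0],[0.0005,-9e-05,0,0,0,0,0],[0.0005,-9e-05,0,0,0,0,0],[0.0005,-9e-05,0,0,0,0,0],[0,0,0,0,0,0,0]]]'

```text
clock: 16.83
position: [0.4781, -0.3701, 0.0383]
ee_rot: [-0.0, 0.996, -0.086, -0.001]
contact_force: [-5.2, 0.3, 3.1]
width: -0.0
```

move_arm --series '[[[0.0004,-7e-05,0,0,0,0,0],[0.0004,-7e-05,0,0,0,0,0],[0,0,0,0,0,0,0]]]'

```text
clock: 17.08
position: [0.478, -0.3701, 0.0383]
ee_rot: [-0.0, 0.996, -0.086, -0.001]
contact_force: [-7.3, -0.1, 4.9]
width: 0.0005
```

move_arm --series '[[[0.0004,-7e-05,0,0,0,0,0],[0.0004,-7e-05,0,0,0,0,0],[0.0004,-7e-05,0,0,0,0,0],[0.0004,-7e-05,0,0,0,0,0],[0,0,0,0,0,0,0]]]'

```text
clock: 17.5
position: [0.478, -0.3701, 0.0383]
ee_rot: [-0.0, 0.996, -0.086, -0.003]
contact_force: [-11.2, -0.3, 6.0]
width: 0.0
```

```bash
python3 v2.py v14.png; python3 z.py z14.png
```

```text
t 17.5 p [ 0.478  -0.3701  0.0383] jawyaw -99.86 zax [-0.0057  0.0014 -1.    ] F [-11.2  -0.3   6. ] M [-0.04  1.58 -0.  ] w 0.0 q [-0.77  0.5   1.71 -0.    0.94  0.97]
t 17.6 p [ 0.478  -0.3701  0.0383] jawyaw -99.87 zax [-0.0056  0.0015 -1.    ] F [-10.3  -0.5   7.2] M [-0.03  1.52 -0.06] w -0.0006 q [-0.77  0.5   1.71 -0.    0.94  0.97]
t 17.6 p [ 0.478  -0.3701  0.0383] jawyaw -99.87 zax [-0.0056  0.0015 -1.    ] F [-10.3  -0.5   7.2] M [-0.03  1.52 -0.06] w -0.0006 q [-0.77  0.5   1.71 -0.    0.94  0.97]
t 17.65 p [ 0.478  -0.3701  0.0383] jawyaw -99.87 zax [-0.0056  0.0015 -1.    ] F [-10.8  -0.7   5.8] M [0.   1.53 0.01] w 0.0001 q [-0.77  0.5   1.71 -0.    0.94  0.97]
```

View pics/v14.png

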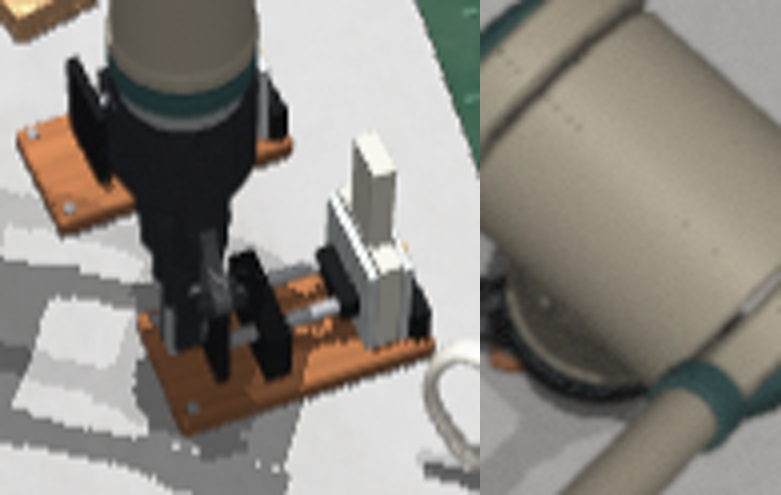

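View pics/z14.png

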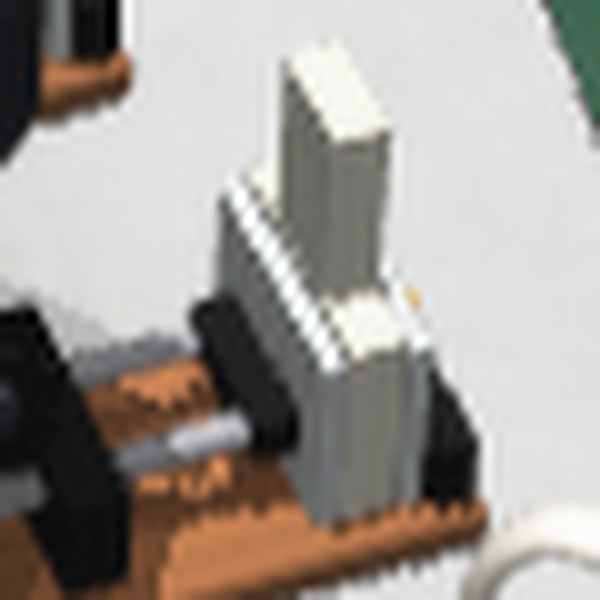

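The spacer is clamped flush: no gap is visible on either side, and the pose stalls while the force rises. I press a little more for firmness.

move_arm --series '[[[0.0004,-7e-05,0,0,0,0,0],[0.0004,-7e-05,0,0,0,0,0],[0.0004,-7e-05,0,0,0,0,0],[0.0004,-7e-05,0,0,0,0,0],[0,0,0,0,0,0,0],[0,0,0,0,0,0,0],[0,0,0,0,0,0,0]]]'

```text
clock: 18.23
position: [0.478, -0.3701, 0.0383]
ee_rot: [-0.001, 0.996, -0.086, -0.004]
contact_force: [-15.3, 0.3, 8.9]
width: -0.0002
```

```bash
python3 z.py z15.png; python3 -c "
from h import *
grab('scene','s15.png')"
```

```text
t 18.23 p [ 0.478  -0.3701  0.0383] jawyaw -99.84 zax [-0.0087  0.0023 -1.    ] F [-15.3   0.3   8.9] M [-0.07  1.99 -0.02] w -0.0002 q [-0.77  0.5   1.71 -0.01  0.94  0.97]
t 18.28 p [ 0.478  -0.3701  0.0383] jawyaw -99.84 zax [-0.0087  0.0023 -1.    ] F [-14.1  -0.3   9.2] M [-0.06  2.08 -0.03] w -0.0 q [-0.77  0.5   1.71 -0.01  0.94  0.97]
```

View pics/z15.png

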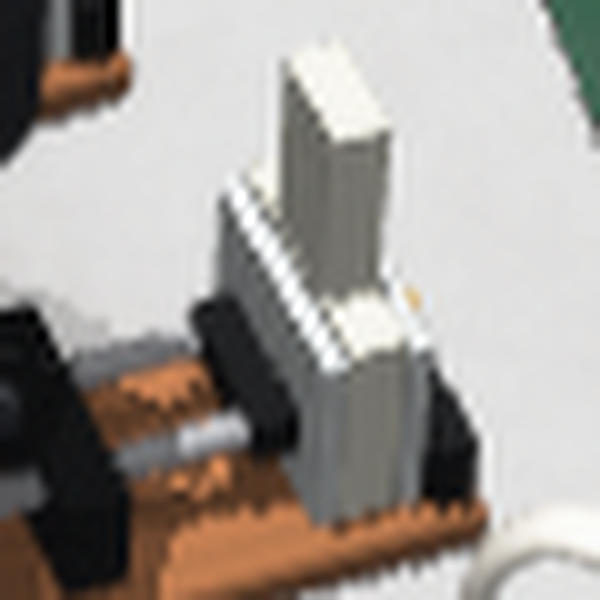

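View pics/s15.png

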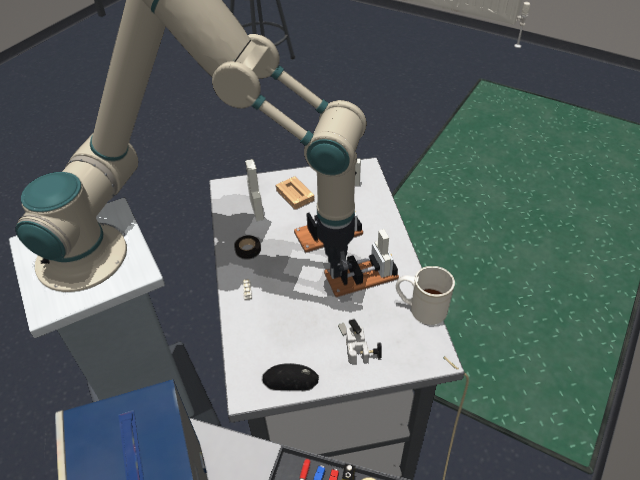

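The spacer sits flush between the plates (crop around (370,400)), and the push holds steady at about 15 N. The mug, the clamp, the tape, the terminal block and the other holder look undisturbed.

```bash
python3 -c "
from h import *
st();print(manip.sign_off())"
```

```text
t 18.33 p [ 0.478  -0.3701  0.0383] jawyaw -99.84 zax [-0.0087  0.0023 -1.    ] F [-15.1  -1.1   9.5] M [-0.1   2.04 -0.01] w 0.0003 q [-0.77  0.5   1.71 -0.01  0.94  0.97]
the job is handed in; nothing more can be done
None
```

The job is handed in at 18.3 s: the spacer stands clamped flush in the wide holder, and the arm is still pressing the pad. I lifted the smallest slab out of the rack, stood it in the wide gap, let go, and pushed the pad with closed fingers.

**Last checks:**
- **Alignment:** before clamping, the top view put the slab's sides within about 0.5 mm of the plates' sides. I could not repeat this afterwards because the arm hid the holder from above; the side view still looks aligned.
- **Clamping:** the pad moved about 11.7 mm against the expected 12 mm or so, then stopped while the force rose. No gap is visible on either side of the spacer.
- **Force:** the push holds steady at about 15 N. There are also about 9 N of vertical force on the tool, which I took to be friction on the pad and left alone.
- **Surroundings:** the other holder and the other things on the trolley look unmoved in the last picture.

**Disagreement:** while I was lowering the slab, readings from the side camera differed by 2–3 mm from the top camera and from each other. I placed the slab by the top camera, and the alignment check after release confirmed it.

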